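# Load spindles into a bench tester via an inclined V-rest

### The arm

A 7-joint arm with a two-finger parallel gripper is mounted at the origin on a cart in front of the work surface, level with it; the furniture and walls round the work are solid. World frame = base frame: x ahead of the robot, y to its left, z up, the work surface at z = 0. Lengths are in m, angles in rad, forces in N, time in s.
With the tool pointing down it reaches from about 0.4 to 0.9 m from the base axis. Payload 5.5 kg.
Tool frame: the origin (TCP) lies at the very end of the fingers, on their centre line; the grasp point (between the pads) lies 19 mm behind it; z points along the fingers, x is the direction in which the jaws open and shut, and the axes are right-handed (so a half turn about z gives the same grasp; the last joint's range is limited). The gripper opens to 92 mm and grips with 3 to 60 N. Pads are 19 mm wide; open, the fingers measure 130 mm over their backs; the gripper's body (75 mm by 190 mm) begins 47 mm behind the grasp point.
Start: joints at [1.369, 0.501, -0.427, 1.55, 0.221, 1.138, -0.21], TCP at [0.291, -0.581, 0.227] pointing down, gripper open.
Joint ranges: [-2.88, 2.88], [-0.31, 2.03], [-1.54, 1.56], [0.2, 2.42], [-1.41, 4.55], [0.19, 2.02], [-2.57, 2.57]. Speed limits (rad/s): [2.57, 2.57, 3.14, 3.14, 3.14, 3.14, 3.14].

### API

Orientations are given as a 3x3 rotation matrix whose columns are the frame's x, y, z axes.
In Python, from cell import r gives the robot as it stands. Calls block until the motion is done:
- r.movep(position, orientation): joint-space move of the TCP to a pose.
- r.move_linear(position, attitude=None, max_speed=0.15, guard=None): straight line of the TCP; attitude=None keeps the orientation; max_speed is the mean speed in m/s. With guard (N) it stops when the force on the tool has changed by that much, and returns True; else False.
- r.movej(angles): joint-space move.
- r.set_gripper(opening): opening from 0.0 (shut) to 1.0 (fully open); the grip force is fixed at half the most; returns when the fingers have stopped.
- r.pause(seconds).
- r.inverse_kinematics(position, orientation): joint angles nearest the present ones, or None.
- r.get_obs(): the state.
- r.read_camera(name): name is "scene" or "side" or "wrist"; returns the picture (480x640x3 uint8, red, green, blue); there is no depth.
- r.camera_model(name): a dict with "intrinsics" (3x3 intrinsics, pixels), "rvec" (rotation vector, rad) and "tvec" (3), from world to camera coordinates, as OpenCV has them. Camera axes: x right, y down, z forward; pixel columns grow to the right and rows downward; lengths in m; the calibration is good to about 2 mm. A picture is of the moment at which its call begins: read the wrist's pose just before it. camera_model takes no time and is no camera call; for the wrist camera it gives the pose at the moment of the call.
A pose or a line that the arm cannot do raises r.PlanningError and nothing moves.
- r.close_job(): hands the job in, once; it reports no verdict.
Trained networks look in the newest picture that a camera, given by its name, has taken for a name from the list of things; names that differ only in an ending like _2 or _b are one class to them, and where a whole thing is asked for, a point or a joint stands for the part that bears it (a point fixed in the world has none). Each returns a list of dicts, best first, with "score" (0 to 1); they miss things now and then, are a little off and sometimes report something else, mostly with a low value. They report only what shows in the picture. A call takes as long as a camera call. They do not tell look-alikes from the thing itself.
- r.masks_of(camera, thing): "region" (480x640 bool, what is visible of it) and "location" ([column, row] in pixels, amid what is visible of it).
The state is a dict: "time": time; "joint_pos": joint angles; "joint_vel": joint speeds; "tau": joint torques, N m; "ee_pos": TCP position; "tool_rot": TCP orientation; "wrist_force": force on the tool from outside, world axes, zero at the start; "wrist_torque": the same for the moment, N m; "gripper_width": opening from 0.0 (shut) to 1.0 (fully open).
Only numpy, scipy, OpenCV 4.12 (cv2) and the standard library are available. Lean on these libraries where they do the work, as an engineer would, in place of code of your own. Each camera call takes 0.05 s, during which the arm holds its last target. There are 200 camera calls.

### The job

Turn the tester's yellow handle to the white OFF mark first. Then take the spindles that are in the rack in the order red, blue, yellow (two or three are there): lift each by its head, set it in the inclined V-rest, head up and foot down against the end stop, let go of it there, take it again by the side and lay it level in a free cradle of the tester. With all of them lying in their cradles, turn the handle to the red ON mark; leave the loupe and the loose sleeve beside the tester alone.

Things in the scene. Friction and masses are not known exactly. Their poses are not given: they have to be found in the camera images.
- red: steel spindle with red band and red disc on its head: shaft 16 mm dia, hexagonal head 22 mm across flats, 30 mm long; 170 mm long in all, 0.22 kg. Origin in the centre of its foot, +z along the axis to the head (head z 140 to 170 mm, centre of mass z = 95 mm). Hexagon corners at 0, 60.. deg from +x, flats at 30, 90.. Starts upright in the rack, head up, any yaw. May be absent.
- blue: steel spindle with blue band and blue disc on its head: shaft 16 mm dia, hexagonal head 22 mm across flats, 30 mm long; 170 mm long in all, 0.22 kg. Origin in the centre of its foot, +z along the axis to the head (head z 140 to 170 mm, centre of mass z = 95 mm). Hexagon corners at 0, 60.. deg from +x, flats at 30, 90.. Starts upright in the rack, head up, any yaw. May be absent.
- yellow: steel spindle with yellow band and yellow disc on its head: shaft 16 mm dia, hexagonal head 22 mm across flats, 30 mm long; 170 mm long in all, 0.22 kg. Origin in the centre of its foot, +z along the axis to the head (head z 140 to 170 mm, centre of mass z = 95 mm). Hexagon corners at 0, 60.. deg from +x, flats at 30, 90.. Starts upright in the rack, head up, any yaw. May be absent.
- rack: grey plastic block 240 x 70 x 80 mm (x, y, z), fixed; origin under its centre. Three 20 mm round holes at x = -75, 0, +75 mm, 74 mm deep; spindles stand in them, feet 6 mm above the bench, about 96 mm sticking out; they may lean 2 or 3 degrees.
- v_bed: sloping bed of the V-rest: two steel 90 degree vees and an end stop. Origin where a spindle's middle lies when seated with its foot on the stop, 105 mm above the bench; +z up the 45 degree slope along the spindle, +y straight out of the vees (up at 45 degrees), +x level across. Stop at z = -85 mm, vees at z = -62..-48 and +26..+40 mm, 36 mm wide, tips 5 mm above the axis; free all round between.
- v_rest: the whole V-rest, loose, 2 kg, slips if pushed: blue base plate 110 x 180 x 12 mm (x, y, z), the bed's slope rising towards its -y; origin under the plate's centre, the bed's origin is at y = -5, z = 105 mm. Posts stand only under the vees. Friction can keep a spindle from sliding down to the stop by itself.
- tester: grey fixed box 250 x 160 x 45 mm, x -175..75, y -80..80 mm; origin at bench height under the middle cradle. Three level cradles along y at x = -55, 0, 55 mm, each two 90 degree vees 10 mm thick at y = -35 and +35 mm; a spindle in one has its axis 80 mm above the bench, its middle at y = 0, head to either side. Vee tips 4 mm above the axis; free room between the vees down to the deck (45 mm).
- handle (a joint): angle of the tester's yellow isolator handle about its vertical axis, rad, growing anticlockwise seen from above: 0 at OFF (white mark), 1.047 at ON (red mark), stops at both. It turns against a friction of about 0.06 N m and stays where it is left. Starts at or near ON.
- handle_grip (a point): centre of the handle's grip on its axis, 84 mm above the bench, at x = -130, y = 0 mm of the tester: a bar 80 mm long, 14 wide, from 67 to 97 mm above the bench. The bar lies 60 degrees from the tester's x axis (anticlockwise from above) at OFF, 120 degrees at ON; this point's axes turn with it and are the tester's at OFF.
- loupe_1: black and white loupe, 39 x 39 x 40 mm, a bystander; origin under its centre. Behind it, over x = 0.70 to 0.85, y = 0 to -0.15 m of the world, hangs the head of the fixed magnifier lamp, and at the far left stands a deep green crate: keep the arm clear of both
- sleeve: grey steel sleeve standing up, 25 x 25 x 56 mm, a bystander; origin under its centre
Mind the look-alikes: they are no part of the job. What is shaped like the blue but purple is not meant.

How it is judged:
By the outcome, as a careful person would: the job done as asked, in the order asked, and still so for the second after the job is handed in, with the robot touching nothing.
Of red, blue, yellow only 2 to 3 are there at a start; the rules pass over those that are not, and their reading is None.
At some moment in a run one of v_rest may be knocked a few centimetres aside while the robot is not near it.
Once in a run the grip may slacken for a moment while it holds something.
It also fails if it takes over 210 s, if anything falls off the work surface, if the arm or the gripper's body presses on something with over 40 N, if the wrist force passes 120 N, or if a joint passes its speed limit or range.

## Working session

There is one attempt and no reset: what is moved stays moved. The work goes in short steps, each a Python script; the robot and the scene stay as the last script left them, time stands still between calls to the robot, and variables do not carry over. Pictures are saved under pics/ and viewed, about 12 in all and at most 16, crops included, and the job is handed in when it is done.

```bash
ls; mkdir -p pics
cat > h.py <<'E'
import numpy as np, cv2
from cell import r
def cam(n):
    m=r.camera_model(n); R,_=cv2.Rodrigues(np.array(m["rvec"],float)); return np.array(m["intrinsics"],float),R,np.array(m["tvec"],float).ravel()
def proj(n,P,c=None):
    K,R,t=c or cam(n); q=(R@np.atleast_2d(P).T).T+t; q=q@K.T; return q[:,:2]/q[:,2:]
def ray(n,px,c=None):
    K,R,t=c or cam(n); d=R.T@np.linalg.inv(K)@np.array([px[0],px[1],1.]); return -R.T@t,d/np.linalg.norm(d)
def atz(n,px,z,c=None):
    o,d=ray(n,px,c); return o+d*(z-o[2])/d[2]
def save(n,f,img=None):
    im=r.read_camera(n) if img is None else img
    cv2.imwrite(f,cv2.cvtColor(im,cv2.COLOR_RGB2BGR)); return im
E
python3 - <<'E'
from h import *
for n in("scene","side"):
    save(n,f"pics/{n}0.png"); K,R,t=cam(n); print(n,K[0,0],-R.T@t,R[2])
    for th in("red","blue","yellow","rack","v_rest","v_bed","tester","handle","loupe_1","sleeve"):
        print(th,[(round(d["score"],2),np.round(d["location"]).tolist(),int(d["region"].sum())) for d in r.masks_of(n,th)[:4]])
print(r.get_obs()["time"])
E
```

```text
pics
scene 511.94729533251586 [-0.12796011  0.4690569   0.76254872] [ 0.6212623  -0.4096405  -0.66800286]
red [(0.73, [181.0, 247.0], 519), (0.73, [428.0, 205.0], 301)]
blue [(0.84, [429.0, 244.0], 650), (0.55, [229.0, 296.0], 578)]
yellow []
rack [(0.94, [211.0, 314.0], 5583)]
v_rest [(0.91, [326.0, 277.0], 4113)]
v_bed [(0.83, [317.0, 269.0], 529)]
tester []
handle [(0.54, [431.0, 202.0], 320)]
loupe_1 [(0.55, [308.0, 198.0], 212)]
sleeve [(0.58, [305.0, 216.0], 265)]
side 608.1047615169936 [ 0.26339058 -0.90110746  0.63950461] [ 0.23765165  0.83198216 -0.50132562]
red [(0.54, [302.0, 155.0], 367)]
blue [(0.48, [323.0, 333.0], 1327)]
yellow [(0.43, [304.0, 205.0], 1334)]
rack [(0.83, [305.0, 203.0], 1280)]
v_rest [(0.55, [295.0, 279.0], 1880)]
v_bed [(0.65, [289.0, 233.0], 230), (0.63, [296.0, 278.0], 1875)]
tester [(0.65, [368.0, 352.0], 15142)]
handle [(0.95, [322.0, 336.0], 1423), (0.41, [369.0, 350.0], 15134)]
loupe_1 [(0.63, [410.0, 281.0], 315)]
sleeve [(0.65, [380.0, 271.0], 427)]
1.1
```

View pics/scene0.png

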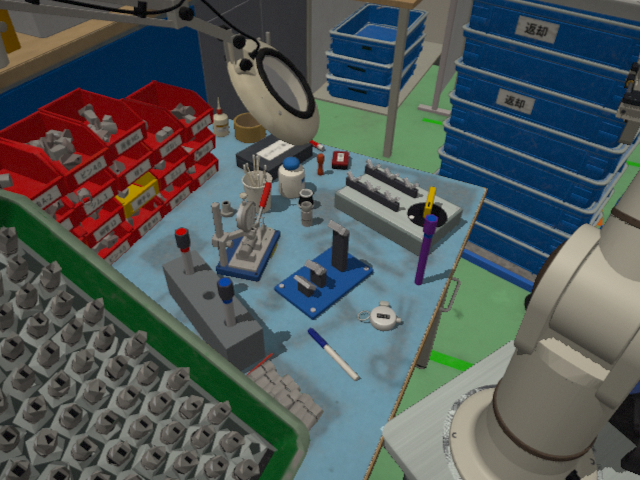

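View pics/side0.png

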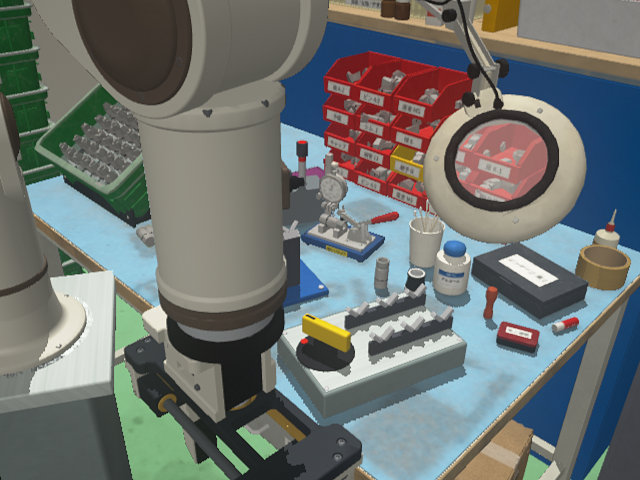

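Scene: the rack (~211,314) holds two spindles, with heads at (182,240) red and (226,290) blue. The V-rest is at (326,277) and the tester is around (400,210) with its yellow handle at (430,200). A purple upright rod stands at (428,250), the look-alike. The side view is mostly blocked by the arm.

Run:
```python
from h import *
im=cv2.imread("pics/scene0.png")
c=cam("scene")
for nm,px,z in [("redtop",(182,231),.176),("bluetop",(225,281),.176),("rack c1",(165,263),.08),("rack near",(261,329),.08),("rack right bottom",(262,348),0),("vrest l",(276,287),.012),("vrest bot",(313,315),.012),("vrest right",(373,268),.012),("tester left",(335,193),.045),("tester near",(428,238),.045),("tester right",(462,208),.045),("handle",(430,201),.084),("purple bottom",(419,284),0),("purpletop",(431,217),.17),("sleeve",(306,225),0)]:
    print(nm,np.round(atz("scene",px,z,c),3))
a=cv2.resize(im[215:365,150:290],None,fx=4,fy=4)[:600]; b=cv2.resize(im[175:295,390:480],None,fx=2.6,fy=2.6)
o=np.zeros((600,800,3),np.uint8); o[:,:560]=a; o[:b.shape[0],562:562+b.shape[1]]=b
cv2.imwrite("pics/crop1.png",o)
K,R,t=cam("wrist"); ob=r.get_obs(); print("wrist cam in tool", ob["tool_rot"].T@(-R.T@t-ob["ee_pos"]), ob["tool_rot"].T@R.T, K[0,0])
```

```text
redtop [0.556 0.286 0.176]
bluetop [0.407 0.276 0.176]
rack c1 [0.599 0.319 0.08 ]
rack near [0.363 0.243 0.08 ]
rack right bottom [ 0.382  0.236 -0.   ]
vrest l [0.487 0.144 0.012]
vrest bot [0.387 0.122 0.012]
vrest right [ 0.424 -0.05   0.012]
tester left [ 0.641 -0.107  0.045]
tester near [ 0.406 -0.18   0.045]
tester right [ 0.44  -0.314  0.045]
handle [ 0.464 -0.232  0.084]
purple bottom [ 0.346 -0.109  0.   ]
purpletop [ 0.353 -0.111  0.17 ]
sleeve [ 0.626 -0.016  0.   ]
wrist cam in tool [ 0.00037246 -0.08227557 -0.15765976] [[ 9.99999986e-01 -1.17122225e-04 -1.23235812e-04]
 [ 1.48898418e-04  9.53206108e-01  3.02321177e-01]
 [ 8.20606000e-05 -3.02321191e-01  9.53206111e-01]] 384.57350438238484
```

View pics/crop1.png

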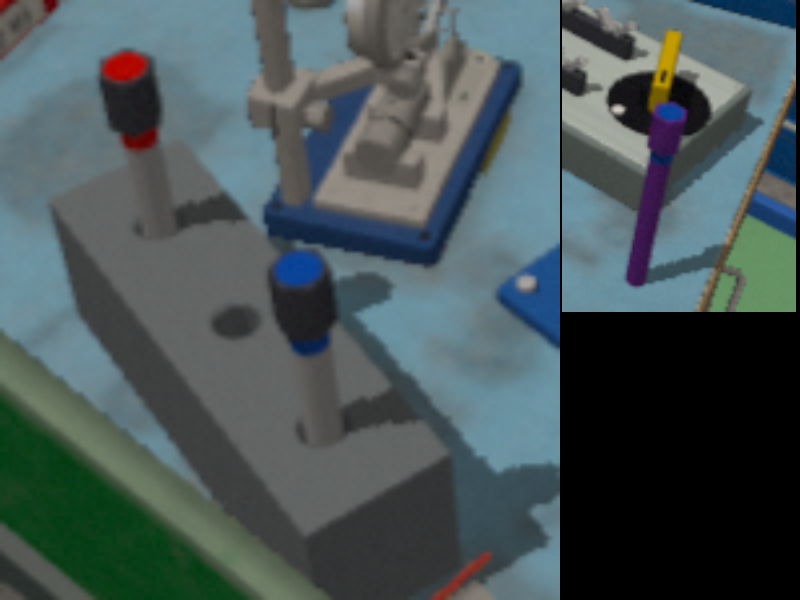

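Blue candidates are the rack spindle at (226,290), which has a steel shaft and blue band, and the purple-bodied rod at (428,250). The rack one fits; the purple one is the look-alike. Yellow is absent: the middle hole at ~(209,296) is empty. Next I'll look from above with the wrist camera.

```bash
cat >> h.py <<'E'
def down(yaw):  # tool x at yaw in world, z down
    c,s=np.cos(yaw),np.sin(yaw); return np.array([[c,s,0],[s,-c,0],[0,0,-1.]])
E
python3 - <<'E'
from h import *
ob=r.get_obs(); print(np.round(ob["tool_rot"],2), np.round(proj("scene",[[.35,-.11,.17]]),0))
for p in [(.48,-.1,.42),(.42,-.05,.45)]:
  for y in (-90,90,-60,0,180):
    q=r.inverse_kinematics(p,down(np.radians(y))); print(p,y,None if q is None else np.round(q,2))
p=ob["ee_pos"].copy(); p[2]=.42; r.move_linear(p)
for y in (90,-90):
    try: r.movep((.48,-.1,.42),down(np.radians(y))); break
    except r.PlanningError as e: print(y,e)
ob=r.get_obs(); np.savez("w1.npz",*cam("wrist")); im=save("wrist","pics/w1.png"); print(ob["ee_pos"],ob["time"])
save("side","pics/side1.png");
E
```

```text
[[ 0.45 -0.89  0.  ]
 [-0.89 -0.45 -0.  ]
 [ 0.   -0.   -1.  ]] [[432. 218.]]
(0.48, -0.1, 0.42) -90 [ 0.91  0.09 -0.81  1.65  0.07  1.43 -1.48]
(0.48, -0.1, 0.42) 90 [ 1.22  0.16 -1.19  1.64  0.15  1.44  1.59]
(0.48, -0.1, 0.42) -60 [ 0.98  0.1  -0.89  1.65  0.08  1.43 -0.97]
(0.48, -0.1, 0.42) 0 [ 1.12  0.13 -1.06  1.64  0.11  1.44  0.05]
(0.48, -0.1, 0.42) 180 None
(0.42, -0.05, 0.45) -90 [ 0.61 -0.09 -0.51  1.73 -0.04  1.49 -1.46]
(0.42, -0.05, 0.45) 90 [ 1.32 -0.15 -1.1   1.71 -0.14  1.5   1.81]
(0.42, -0.05, 0.45) -60 [ 0.56 -0.09 -0.46  1.73 -0.04  1.49 -0.94]
(0.42, -0.05, 0.45) 0 [ 0.61 -0.09 -0.5   1.73 -0.04  1.49  0.11]
(0.42, -0.05, 0.45) 180 None
[ 0.47998368 -0.10114226  0.41991283] 4.4167
```

View pics/w1.png

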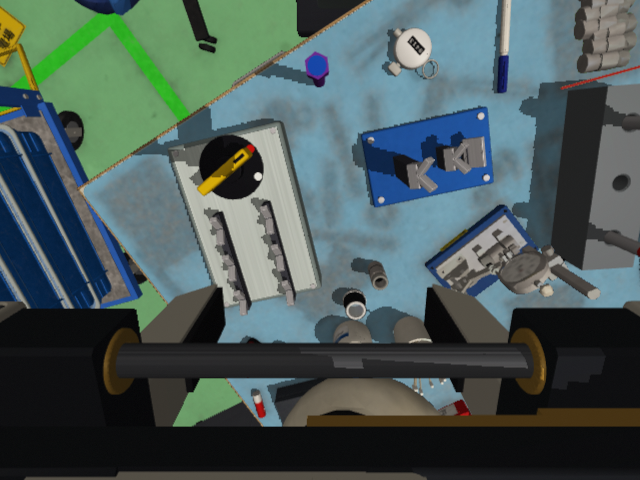

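The wrist view shows the tester at (250,210), handle bar at (228,170) near the red mark at (250,150), and white mark at (258,176). The V-rest is at (428,157), sleeve (376,273), loupe (356,303) and purple rod (317,68). I'll fit the poses to the masks and overlay them.

```bash
cat >> h.py <<'E'
from scipy.optimize import minimize
def box(x0,x1,y0,y1,z0,z1): return np.array([[x,y,z] for x in(x0,x1) for y in(y0,y1) for z in(z0,z1)])
def place(P,p): c,s=np.cos(p[2]),np.sin(p[2]); P=np.atleast_2d(P); return np.c_[p[0]+c*P[:,0]-s*P[:,1],p[1]+s*P[:,0]+c*P[:,1],P[:,2]]
TB=[box(-.175,.075,-.08,.08,0,.045)]
VB=[box(-.055,.055,-.09,.09,0,.012)]
def sil(boxes,p,c):
    m=np.zeros((480*2,640*2),np.uint8)
    for b in boxes: cv2.fillConvexPoly(m,cv2.convexHull((2*proj("",place(b,p),c)).astype(np.float32)).astype(np.int32),1)
    return m>0
def fit(boxes,mask,c,p0):
    M=cv2.resize(mask.astype(np.uint8),None,fx=2,fy=2)>0
    def f(p): s=sil(boxes,p,c); return 1-(s&M).sum()/(s|M).sum()
    best=min((minimize(f,p0,method="Nelder-Mead",options=dict(initial_simplex=np.array([p0]+[np.array(p0)+np.array(d) for d in ([k*.02,0,0],[0,k*.02,0],[0,0,k*.15])]),xatol=1e-4,fatol=1e-5)) for k in(1,-1)),key=lambda o:o.fun)
    return best.x,1-best.fun
E
python3 - <<'E'
from h import *
c=tuple(np.load("w1.npz")[k] for k in("arr_0","arr_1","arr_2"))
im=r.read_camera("wrist"); o=im.copy()
for nm,B,p0 in(("tester",TB,(.58,-.2,.29)),("v_rest",VB,(.455,.047,.2))):
    d=r.masks_of("wrist",nm); print(nm,[(x["score"],x["location"],x["region"].sum()) for x in d])
    if not d: continue
    p,s=fit(B,d[0]["region"],c,p0); print(np.round(p,4),s); np.save(nm+".npy",p)
    for b in B:
        q=proj("",place(b,p),c).astype(int)
        for i in range(8):
            for j in range(i):
                if (np.abs(b[i]-b[j])>1e-6).sum()==1: cv2.line(o,q[i].tolist(),q[j].tolist(),(255,0,255),1)
    if nm=="tester":
        e=[(x,y,.084) for x in(-.055,0,.055) for y in(-.035,.035)]+[(-.13,0,.097)]
    else: e=[(0,-.005+v*-.7071+.005*.707,.105+.7071*v+.005*.707) for v in(-.062,-.048,.026,.04)]
    for q in proj("",place(np.array(e),p),c): cv2.circle(o,q.astype(int).tolist(),1,(0,255,0),-1)
a=cv2.resize(o[95:315,150:400],None,fx=1.9,fy=1.9); b=cv2.resize(o[95:215,355:505],None,fx=2.1,fy=2.1,)
z=np.zeros((420,800,3),np.uint8); z[:a.shape[0],:a.shape[1]]=a[:420]; z[:b.shape[0],480:480+b.shape[1]]=b
save("","pics/fit1.png",z)
for th in("handle","red","blue","rack","sleeve"): print(th,[(round(x["score"],2),x["location"],x["region"].sum()) for x in r.masks_of("wrist",th)])
E
```

```text
tester [(0.7, [252.1, 213.6], np.int64(19191))]
[ 0.5899 -0.1997  0.2087] 0.9585647213247173
v_rest [(0.71, [429.3, 155.9], np.int64(9617))]
[0.4554 0.0505 0.2118] 0.9789854887659075
handle [(0.9, [227.0, 170.7], np.int64(1069)), (0.24, [449.8, 160.9], np.int64(1877))]
red [(0.7, [621.9, 237.1], np.int64(443))]
blue [(0.87, [316.8, 68.7], np.int64(601)), (0.5, [632.2, 119.5], np.int64(213)), (0.33, [225.8, 170.6], np.int64(1095))]
rack [(0.78, [601.6, 177.7], np.int64(13920)), (0.23, [451.5, 163.1], np.int64(1853))]
sleeve [(0.84, [378.5, 273.4], np.int64(401))]
```

View pics/fit1.png

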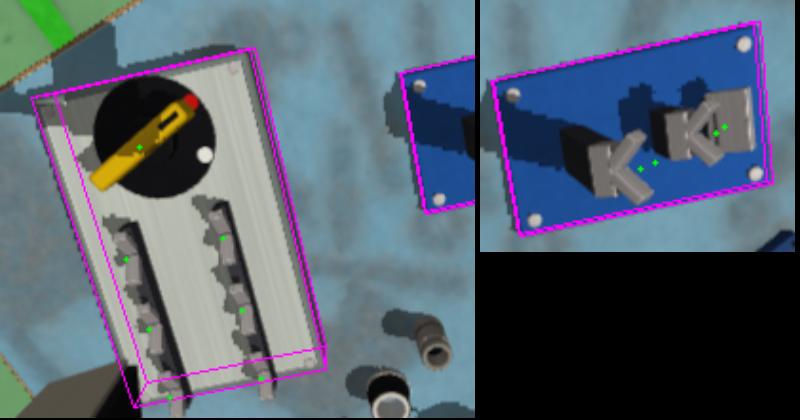

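The fits overlay well: tester (0.590,-0.200, yaw 0.209) and V-rest (0.455,0.051, yaw 0.212). The handle is at ON. I'll check kinematics for all the key poses and go above the handle for a close look.

```bash
cat >> h.py <<'E'
def Rz(a): c,s=np.cos(a),np.sin(a); return np.array([[c,-s,0],[s,c,0],[0,0,1.]])
def bed(v):  # origin, R(cols x,y,z)
    s=np.sqrt(.5); return place([0,-.005,.105],v)[0], Rz(v[2])@np.array([[1,0,0],[0,s,-s],[0,s,s]])
def tool(x,z): x=np.array(x);z=np.array(z); return np.c_[x,np.cross(z,x),z]
def loadcam(f): d=np.load(f); return tuple(d[k] for k in("arr_0","arr_1","arr_2"))
E
python3 - <<'E'
from h import *
t=np.load("tester.npy"); v=np.load("v_rest.npy"); o,B=bed(v); print(o)
f=lambda q: None if q is None else np.round(q,2)
for s in(1,-1):
    for d in (0,.08): print("place",s,d,f(r.inverse_kinematics(o+B[:,2]*.051+B[:,1]*d,tool(s*B[:,0],-B[:,2]))))
    for d in (0,.08): print("side",s,d,f(r.inverse_kinematics(o+B[:,2]*.005-B[:,1]*(.019-d),tool(s*B[:,0],-B[:,1]))))
    for x in(-.055,0,.055): print("cradle",s,x,f(r.inverse_kinematics(place([x,0,.061],t)[0],down(t[2]+(0 if s>0 else np.pi)))))
h=place([-.13,0,0],t)[0]; h[2]=.2
a=t[2]+np.radians(30); r.movep(h,down(a)); np.savez("w2.npz",*cam("wrist")); im=save("wrist","pics/w2.png")
print(h,f(r.get_obs()["joint_pos"]))
h[2]=.07; h2=h
for k in range(0,-70,-15): print(f(r.inverse_kinematics(h,down(a+np.radians(k)))))
c=loadcam("w2.npz"); b=im.copy()
e=[(x,y,.084) for x in(-.055,0,.055) for y in(-.035,.035)]+[(-.13+.04*k*np.cos(np.radians(120)),.04*k*np.sin(np.radians(120)),.097) for k in(-1,0,1)]
for q in proj("",place(np.array(e),t),c): cv2.circle(b,q.astype(int).tolist(),3,(0,255,0),-1)
save("","pics/w2o.png",b)
E
```

```text
[0.45642452 0.04562463 0.105     ]
place 1 0 [ 1.04  0.79 -0.88  1.87 -0.14  1.09  0.52]
place 1 0.08 [ 1.02  0.65 -0.94  1.92 -0.25  1.1   0.48]
side 1 0 [-1.21  0.7   0.68  2.1   0.42  0.82 -0.71]
side 1 0.08 [-1.13  0.54  0.46  2.03  0.52  1.08 -0.83]
cradle 1 -0.055 [ 0.8   0.64 -0.62  1.85  0.5   0.81  0.13]
cradle 1 0 [ 0.73  0.7  -0.62  1.73  0.51  0.87  0.1 ]
cradle 1 0.055 [ 0.66  0.77 -0.61  1.6   0.52  0.94  0.07]
place -1 0 [-0.39  0.96  1.13  1.91 -1.15  1.8  -1.68]
place -1 0.08 [-0.6   0.99  1.35  1.98 -1.19  1.96 -1.72]
side -1 0 [ 0.1   0.84 -0.96  2.06  1.21  1.57  1.78]
side -1 0.08 [ 0.04  0.79 -1.05  1.99  1.09  1.68  1.8 ]
cradle -1 -0.055 [-0.53  1.12  1.35  1.9  -1.19  1.24 -1.68]
cradle -1 0 [-0.52  1.17  1.35  1.78 -1.2   1.29 -1.78]
cradle -1 0.055 [-0.5   1.21  1.35  1.64 -1.22  1.34 -1.87]
[ 0.46269099 -0.22667874  0.2       ] [ 1.1   0.37 -0.85  1.9   0.33  1.01  0.85]
[ 0.98  0.56 -0.72  2.    0.53  0.77  0.68]
[ 0.95  0.55 -0.67  2.    0.49  0.76  0.45]
[ 0.91  0.53 -0.62  2.    0.45  0.75  0.22]
[ 0.87  0.52 -0.57  2.    0.41  0.74 -0.01]
[ 0.82  0.51 -0.52  2.    0.37  0.73 -0.23]
```

View pics/w2o.png

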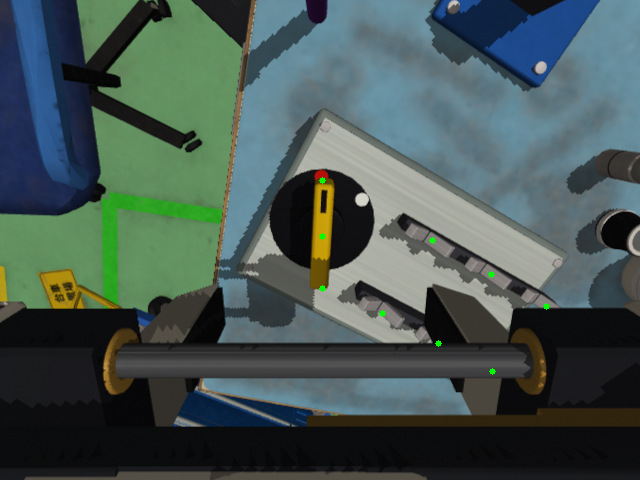

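The bar at (321,235) is aligned with the jaws (red end up, at ON), and the marker dots fall on it. Gripping and turning it to OFF.

```bash
cat >> h.py <<'E'
def turn(t,a0,a1):
    h=place([-.13,0,.2],t)[0]; R=lambda a: down(t[2]+a+np.radians(-30))  # a0: handle angle rad; bar at 60deg+a, jaws at -30deg+a
    r.movep(h,R(a0)); r.set_gripper(.5); h[2]=.071; print("hit",r.move_linear(h,guard=15)); r.set_gripper(0)
    print("w",r.get_obs()["gripper_width"])
    n=max(1,int(np.ceil(abs(a1-a0)/np.radians(10))))
    for a in np.linspace(a0,a1,n+1)[1:]:
        r.move_linear(h,R(a)); ob=r.get_obs(); print(round(np.degrees(a)),np.round(ob["wrist_force"],1),round(ob["wrist_torque"][2],2),round(ob["time"],1))
    r.set_gripper(.5); h[2]=.2; r.move_linear(h)
E
python3 - <<'E'
from h import *
t=np.load("tester.npy"); turn(t,np.radians(60),np.radians(-3))
save("wrist","pics/w3.png")
# move on to look at rack
for y in(-90,90,0,-45,45):
  q=r.inverse_kinematics((.46,.2,.40),down(np.radians(y))); print(y,None if q is None else np.round(q,2))
E
```

```text
hit False
w 0.1511676264084377
51 [-3.6 -2.8  5.7] -0.07 9.0
42 [-2.2 -3.7  5.1] -0.08 9.3
33 [-2.7 -4.7  5.1] -0.0 9.7
24 [-0.8 -4.3  5.4] -0.06 10.0
15 [-0.1 -4.9  4.9] -0.04 10.3
6 [ 1.4 -4.9  3.2] -0.07 10.6
-3 [ 1.8 -4.3  2.9] 0.59 10.9
-90 [ 0.31  0.14 -0.86  1.66  0.1   1.39 -2.13]
90 [ 0.56  0.21 -1.18  1.65  0.19  1.41  0.93]
0 [ 0.5   0.18 -1.1   1.65  0.17  1.4  -0.61]
-45 [ 0.4   0.15 -0.97  1.66  0.13  1.4  -1.37]
45 [ 0.58  0.22 -1.21  1.65  0.21  1.41  0.13]
```

View pics/w3.png

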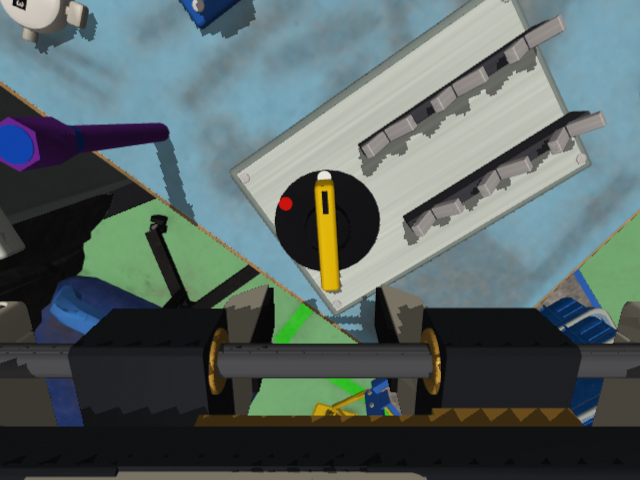

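Handle is at OFF: the bar's red-free end points at the white mark (323,177), and a torque spike showed it meeting the stop. Now to the rack.

Run:
```python
from h import *
t=np.load("tester.npy"); c=cam("wrist")
print(np.round(proj("",place(np.array([(x,y,.084) for y in(.035,-.035) for x in(-.055,0,.055)]),t),c)).tolist())
p=r.get_obs()["ee_pos"].copy(); p[2]=.42; r.move_linear(p)
r.movep((.48,.2,.40),down(0)); np.savez("w4.npz",*cam("wrist")); im=save("wrist","pics/w4.png")
for th in("red","blue","yellow","rack","v_rest"):
    for d in r.masks_of("wrist",th): print(th,round(d["score"],2),d["location"],d["region"].sum())
print(r.get_obs()["time"])
```

```text
[[389.0, 135.0], [462.0, 88.0], [539.0, 38.0], [438.0, 218.0], [507.0, 177.0], [581.0, 133.0]]
red 0.93 [399.4, 106.0] 708
blue 0.62 [246.9, 120.2] 709
yellow 0.68 [325.8, 109.1] 11384
rack 0.79 [326.7, 109.6] 11444
16.15
```

View pics/w4.png

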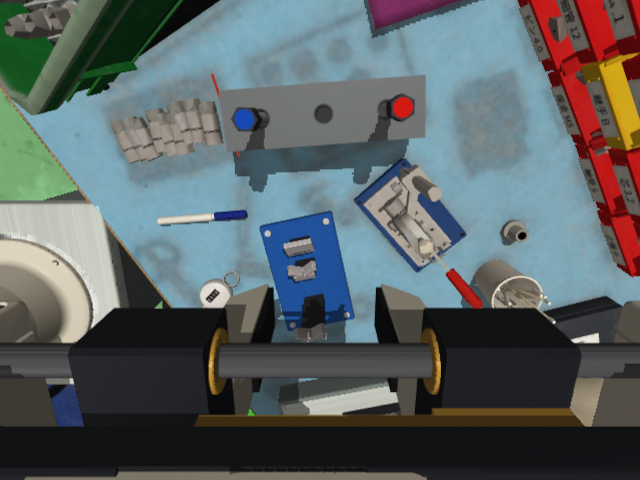

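Rack view: blue head (244,119), empty middle hole (323,114), red head (402,107). The gauge stand sits at (410,215), and the V-rest is unchanged at (305,270). Going in close above red.

```bash
cat >> h.py <<'E'
def disc(im,col):
    hsv=cv2.cvtColor(im,cv2.COLOR_RGB2HSV); H,S,V=cv2.split(hsv)
    m=((H<6)|(H>174)) if col=="red" else ((H>105)&(H<122))
    m=(m&(S>150)&(V>60)).astype(np.uint8); n,l,st,ce=cv2.connectedComponentsWithStats(m)
    return l,st,ce
RB=[box(-.12,.12,-.035,.035,0,.08)]
E
python3 - <<'E'
from h import *
c=loadcam("w4.npz"); t=None
d=r.masks_of("wrist","rack")[0]["region"]
# fill spindles into the mask via convex hull
cnt=max(cv2.findContours(d.astype(np.uint8),0,2)[0],key=cv2.contourArea)
M=np.zeros((480,640),np.uint8); cv2.fillConvexPoly(M,cv2.convexHull(cnt),1)
p,s=fit(RB,M>0,c,(.48,.28,.05)); print("rack",np.round(p,4),s); np.save("rack.npy",p)
print("holes",np.round(place([[x,0,.08] for x in(-.075,0,.075)],p),4)); print("empty hole px",atz("",(323,114),.08,c))
for nm,px in(("red",(402,106.5)),("blue",(244,119))): print(nm,atz("",px,.176,c))
# gauge column top triangulation guess from scene/side
for a,b in(((215,206),(331,150)),):
    o1,d1=ray("scene",a); o2,d2=ray("side",b); A=np.c_[d1,-d2]; k=np.linalg.lstsq(A,o2-o1,rcond=None)[0]; print("gauge",o1+d1*k[0],o2+d2*k[1])
P=atz("",(402,106.5),.176,c); r.movep((P[0],P[1],.30),down(0)); np.savez("w5.npz",*cam("wrist")); im=save("wrist","pics/w5.png")
save("","pics/w5c.png",cv2.resize(im[60:290,210:430],None,fx=2.6,fy=2.6))
E
```

```text
rack [0.4802 0.2836 0.0643] 0.9747279414552762
holes [[0.4054 0.2788 0.08  ]
 [0.4802 0.2836 0.08  ]
 [0.5551 0.2885 0.08  ]]
empty hole px [0.47963457 0.2833872  0.08      ]
red [0.5541286 0.2891815 0.176    ]
blue [0.4052116 0.2784671 0.176    ]
gauge [0.58909228 0.20694277 0.17580645] [0.59636541 0.20818119 0.18414164]
```

View pics/w5c.png

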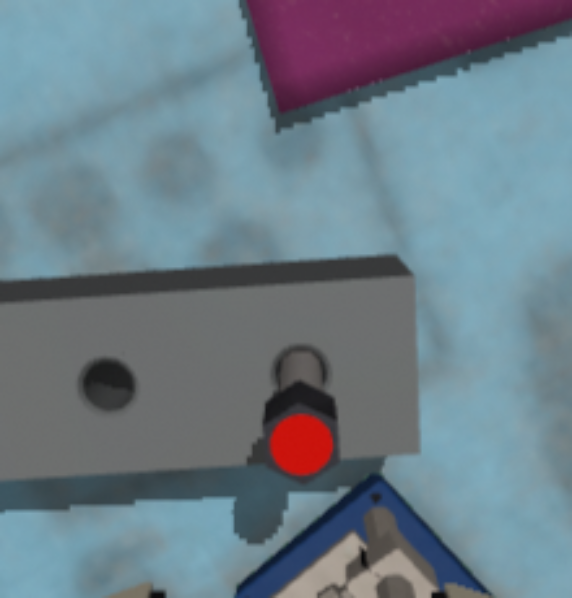

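Red's hexagon has its flats facing left and right in the image (±world x), so jaw yaw 0 fits. The head is nearly straight above its hole. Gripping and lifting.

```bash
cat >> h.py <<'E'
def vfit(n="scene",p0=None):
    c=cam(n); r.read_camera(n); d=r.masks_of(n,"v_rest")
    if not d: return None
    return fit(VB,d[0]["region"],c,np.load("v_rest.npy") if p0 is None else p0)
def grab(P,yaw):
    """lift a spindle by its head, head centre at P xy"""
    r.movep((P[0],P[1],.25),down(yaw)); r.set_gripper(.55)
    print("hit",r.move_linear((P[0],P[1],.142),max_speed=.08,guard=12)); r.set_gripper(0)
    print("w",r.get_obs()["gripper_width"]); r.move_linear((P[0],P[1],.38),max_speed=.12)
    ob=r.get_obs(); print("lifted w",ob["gripper_width"],np.round(ob["wrist_force"],1),ob["time"])
E
python3 - <<'E'
from h import *
c=loadcam("w5.npz"); im=cv2.cvtColor(cv2.imread("pics/w5.png"),cv2.COLOR_BGR2RGB)
l,st,ce=disc(im[60:290,210:430],"red"); k=1+np.argmax(st[1:,4]); px=ce[k]+[210,60]; P=atz("",px,.176,c); print(st[k],px,P)
print("scene vfit",vfit())
np.save("P.npy",P); grab(P,0)
a=save("side","pics/s6.png"); b=save("scene","pics/sc6.png")
z=np.zeros((600,800,3),np.uint8); z[:,:400]=cv2.resize(a[0:300,200:400],(400,600)); z[:,400:]=cv2.resize(b[120:420,150:350],(400,600)); save("","pics/c6.png",z)
E
```

```text
[104 159  24  24 458] [325.39737991 230.54585153] [0.55465775 0.28867536 0.176     ]
scene vfit (array([0.45594469, 0.04837939, 0.21771392]), np.float64(0.8756159046636874))
hit False
w 0.2702211585074229
lifted w 0.2708566121987845 [ 0.5 -0.2 -2.1] 21.8333
```

View pics/c6.png

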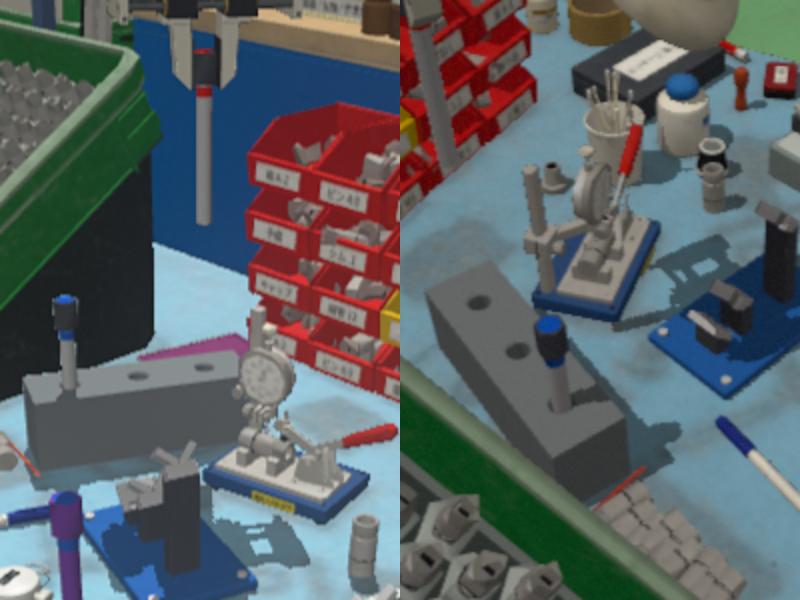

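Red hangs straight, but the width of 24.9 mm means it is held corner-on (corners 25.4, flats 22), so I misread the yaw. I'll set it back in its hole, turn the jaws 30° and regrip.

Run:
```python
from h import *
P=np.load("P.npy")
print(r.move_linear((P[0],P[1],.1425),max_speed=.12,guard=12)); r.set_gripper(.55)
r.move_linear((P[0],P[1],.20)); grab(P,np.radians(30))
im=save("wrist","pics/w7.png"); save("side","pics/s7.png"); print(r.get_obs()["time"])
```

```text
False
hit False
w 0.2717408057243486
lifted w 0.2706517668635598 [-0.1  0.1 -3.2] 30.1667
30.2667
```

Run:
```python
from h import *
P=np.load("P.npy")
print(r.move_linear((P[0],P[1],.1425),max_speed=.15,guard=12)); r.set_gripper(.55)
r.move_linear((P[0],P[1],.23),max_speed=.2)
im=save("wrist","pics/w8.png"); l,st,ce=disc(im[150:300,240:400],"red"); k=1+np.argmax(st[1:,4]); px=ce[k]+[240,150]; print(px,st[k],atz("wrist",px,.176))
x,y=px.astype(int); a=cv2.resize(im[y-40:y+40,x-40:x+40],(500,500),interpolation=cv2.INTER_CUBIC)
a=cv2.convertScaleAbs(a,alpha=1.8,beta=20)
save("","pics/c8.png",a)
```

```text
False
[327.32403718 262.26958831] [ 72  98  32  30 753] [0.55528089 0.2893633  0.176     ]
```

View pics/c8.png

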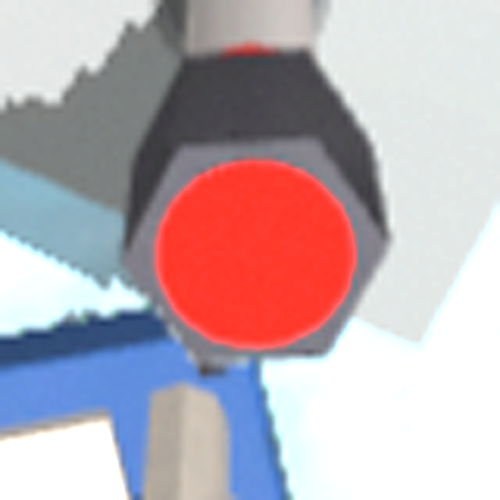

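Seen with the tool at yaw 30°, the corners lie on the jaw axis (left vertex (125,245), right (388,240)). So the flats are at yaw 0/60°. Regripping at yaw 0.

Run:
```python
from h import *
P=np.array([.5552,.2892,.176]); np.save("P.npy",P)
r.movep((P[0],P[1],.25),down(0)); im=save("wrist","pics/w9.png")
l,st,ce=disc(im[150:300,240:400],"red"); k=1+np.argmax(st[1:,4]); px=ce[k]+[240,150]; print(px,atz("wrist",px,.176))
x,y=px.astype(int); a=cv2.resize(im[y-40:y+40,x-40:x+40],(500,500),interpolation=cv2.INTER_CUBIC); a1=cv2.convertScaleAbs(a,alpha=1.8,beta=20)
print(r.move_linear((P[0],P[1],.142),max_speed=.08,guard=12)); r.set_gripper(0); print(r.get_obs()["gripper_width"])
```

```text
[325.77812018 250.8844376 ] [0.55570127 0.28952216 0.176     ]
False
0.2685335673817625
```

Run:
```python
from h import *
for f,c in(("w5",(325.4,230.5)),("w8",(327.3,262.3)),("w9",(325.8,250.9))):
    im=cv2.imread(f"pics/{f}.png"); x,y=round(c[0]),round(c[1])
    for dy in (0,):
        print(f,[tuple(int(v) for v in p) for p in im[y+dy,x-26:x-8:1]]); print("   ",[tuple(int(v) for v in p) for p in im[y+dy,x+9:x+27]])
ob=r.get_obs(); print(ob["gripper_width"],np.round(ob["wrist_force"],1),ob["time"])
```

```text
w5 [(109, 110, 108), (108, 109, 107), (109, 109, 107), (109, 110, 108), (109, 110, 108), (109, 110, 108), (108, 109, 107), (103, 104, 103), (83, 84, 82), (78, 79, 78), (55, 55, 55), (56, 56, 55), (57, 55, 55), (60, 55, 56), (54, 50, 92), (22, 26, 175), (14, 20, 202), (11, 18, 201)]
    [(13, 21, 202), (11, 19, 201), (13, 19, 202), (25, 28, 183), (56, 53, 75), (68, 63, 64), (90, 88, 88), (109, 110, 108), (109, 109, 108), (109, 110, 108), (108, 109, 107), (110, 110, 108), (108, 109, 107), (108, 110, 107), (109, 110, 108), (109, 109, 108), (109, 109, 108), (109, 109, 108)]
w8 [(94, 86, 66), (94, 86, 67), (92, 84, 66), (91, 83, 66), (87, 80, 64), (69, 63, 54), (59, 53, 54), (65, 59, 61), (64, 59, 60), (64, 59, 60), (61, 56, 84), (35, 37, 161), (14, 21, 213), (14, 21, 213), (14, 20, 213), (14, 22, 213), (14, 22, 213), (13, 21, 212)]
    [(15, 23, 213), (13, 21, 213), (14, 22, 213), (14, 21, 213), (12, 21, 213), (14, 22, 213), (18, 24, 206), (38, 38, 159), (67, 59, 62), (66, 60, 62), (66, 61, 62), (68, 62, 64), (83, 80, 80), (113, 113, 110), (116, 118, 114), (118, 119, 115), (117, 118, 115), (118, 118, 115)]
w9 [(109, 110, 109), (108, 109, 107), (99, 99, 98), (56, 57, 56), (55, 55, 54), (55, 55, 54), (54, 54, 53), (55, 56, 54), (57, 56, 55), (58, 54, 55), (58, 54, 55), (51, 48, 107), (12, 18, 201), (14, 20, 202), (13, 19, 202), (12, 19, 202), (11, 18, 201), (12, 18, 201)]
    [(12, 18, 200), (12, 19, 200), (12, 19, 200), (13, 19, 201), (14, 20, 201), (29, 30, 181), (63, 57, 58), (63, 60, 60), (80, 78, 77), (104, 104, 100), (106, 105, 101), (106, 105, 101), (104, 103, 98), (101, 101, 95), (101, 100, 94), (100, 100, 95), (100, 99, 93), (99, 99, 93)]
0.2685335673817625 [0.8 0.3 0.6] 35.875
```

Run:
```python
from h import *
P=np.load("P.npy")
r.set_gripper(.55); print(r.get_obs()["gripper_width"]); r.move_linear((P[0],P[1],.25),max_speed=.2)
save("wrist","pics/w10.png"); o=[]
for f in("w9","w10"):
    im=cv2.cvtColor(cv2.imread(f"pics/{f}.png"),cv2.COLOR_BGR2RGB); l,st,ce=disc(im[150:300,240:400],"red"); k=1+np.argmax(st[1:,4]); x,y=(ce[k]+[240,150]).astype(int); print(x,y)
    o.append(cv2.convertScaleAbs(cv2.resize(im[y-32:y+32,x-32:x+32],(400,400),interpolation=cv2.INTER_CUBIC),alpha=1.8,beta=20))
save("","pics/c10.png",np.hstack(o)); print(np.round(r.get_obs()["tool_rot"],3).tolist())
```

```text
0.5525321802090943
325 250
325 250
[[1.0, -0.0, -0.002], [-0.0, -1.0, -0.002], [-0.002, 0.002, -1.0]]
```

View pics/c10.png

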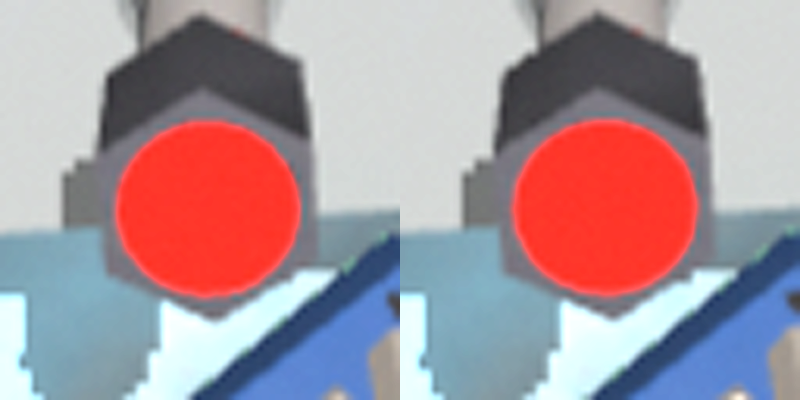

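The flats do face the jaws, and the grip doesn't rotate the head. The head simply reads ~24.9 mm at any yaw, so the grip was fine. Proceeding: take red at yaw 0, carry it over the V-rest, and check its axis numerically against the masks.

```bash
cat >> h.py <<'E'
def axischeck(col,foot,head,cams=("scene","side")):
    """compare image axis direction/centre of mask with projected spindle"""
    for n in cams:
        r.read_camera(n); c=cam(n); a,b=proj(n,np.array([foot,head]),c)
        for d in r.masks_of(n,col)[:3]:
            ys,xs=np.nonzero(d["region"]); X=np.c_[xs,ys].astype(float); m=X.mean(0); u=np.linalg.svd(X-m,full_matrices=False)[2][0]
            e=(b-a)/np.linalg.norm(b-a); u*=np.sign(u@e); s=(X-m)@u
            print(n,col,round(d["score"],2),"mask ang %.1f exp %.1f"%tuple(np.degrees(np.arctan2([u[1],e[1]],[u[0],e[0]]))),"ends",np.round(m+u*s.min()),np.round(m+u*s.max()),"exp",np.round(a),np.round(b),len(X))
def spindle_in_hand():  # head grip: foot, head world
    ob=r.get_obs(); z=-ob["tool_rot"][:,2]; p=ob["ee_pos"]; return p-z*.136,p+z*.034
E
python3 - <<'E'
from h import *
P=np.load("P.npy"); grab(P,0)
v=np.load("v_rest.npy"); print("vfit",vfit())
o,B=bed(v); R=tool(B[:,0],-B[:,2])
axischeck("red",*spindle_in_hand())
r.movep(o+B[:,2]*.060+B[:,1]*.12,R); ob=r.get_obs(); print(ob["gripper_width"],ob["time"],np.round(ob["wrist_force"],1))
axischeck("red",*spindle_in_hand())
E
```

```text
hit False
w 0.27013451744704586
lifted w 0.272428155143046 [-0.6  0.5 -2. ] 41.8917
vfit (array([0.49067991, 0.04193549, 0.22804134]), np.float64(0.8732174017690595))
scene red 0.73 mask ang -104.8 exp -102.5 ends [175. 202.] [153. 116.] exp [174. 201.] [153. 107.] 791
side red 0.88 mask ang -89.8 exp -90.0 ends [302. 112.] [302.  25.] exp [302. 111.] [302.  25.] 791
0.2704204972169758 43.3083 [-0.2  0.2 -2.4]
scene red 0.86 mask ang -61.4 exp -60.1 ends [272. 268.] [321. 178.] exp [272. 268.] [321. 181.] 1026
scene red 0.26 mask ang -16.4 exp -60.1 ends [413. 208.] [448. 198.] exp [272. 268.] [321. 181.] 524
side red 0.67 mask ang -54.9 exp -58.2 ends [249. 188.] [269. 159.] exp [252. 185.] [275. 147.] 287
```

The V-rest has been knocked about +35 mm in x. Re-measuring it with more cameras, including the wrist.

```bash
cat >> h.py <<'E'
VB3=[box(-.055,.055,-.09,.09,0,.012),box(-.018,.018,-.04,-.02,.115,.14),box(-.01,.01,-.04,-.02,0,.12),box(-.018,.018,.025,.045,.06,.075),box(-.01,.01,.025,.045,0,.06),box(-.012,.012,.05,.065,0,.05)]
E
python3 - <<'E'
from h import *
v0=np.load("v_rest.npy"); g=v0+[.035,-.006,.01]
for n in("scene","side","wrist"):
    print(n,vfit(n,g)); c=cam(n); d=r.masks_of(n,"v_rest")
    if d: print(d[0]["score"],d[0]["location"],d[0]["region"].sum(),fit(VB3,d[0]["region"],c,g))
# baseline with VB3 on old scene? use wrist level look
r.movep((.50,-.12,.42),down(np.radians(60))); im=save("wrist","pics/w11.png")
print("look",vfit("wrist",g)); c=cam("wrist")
p=vfit("wrist",g)[0]; o=im.copy()
for b in VB:
    q=proj("",place(b,p),c).astype(int)
    for i in range(8):
        for j in range(i):
            if (np.abs(b[i]-b[j])>1e-6).sum()==1: cv2.line(o,q[i].tolist(),q[j].tolist(),(255,0,255),1)
save("","pics/w11o.png",o); print(r.get_obs()["time"])
E
```

```text
scene (array([0.49063412, 0.04085871, 0.22756375]), np.float64(0.8523044476149122))
0.85 [319.7, 266.1] 3778 (array([0.4865102 , 0.04036293, 0.21569132]), np.float64(0.8730881494454173))
side (array([0.49009845, 0.04435805, 0.20821691]), np.float64(0.8003403955631199))
0.6 [300.6, 274.7] 4129 (array([0.4902839 , 0.04248708, 0.21038862]), np.float64(0.868913244997001))
wrist (array([ 0.46112185, -0.00524093,  0.31999538]), np.float64(0.1917140536149472))
0.72 [333.1, 396.9] 2383 (array([ 0.45976163, -0.00518529,  0.31167276]), np.float64(0.19213310096056424))
look (array([0.48940033, 0.04449859, 0.22327448]), np.float64(0.9741466093163723))
45.2833
```

All views agree on the new V-rest pose, (0.489, 0.0445, yaw 0.223). Setting red in the vees.

```bash
cat >> h.py <<'E'
def toV(v,col):
    o,B=bed(v); R=tool(B[:,0],-B[:,2])
    at=lambda z,y: o+B[:,2]*z+B[:,1]*y
    r.movep(at(.056,.10),R); axischeck(col,*spindle_in_hand(),cams=("scene",))
    h1=r.move_linear(at(.056,.012),max_speed=.1,guard=15); h2=r.move_linear(at(.056,0),max_speed=.02,guard=5)
    p=r.get_obs()["ee_pos"]; print("lower",h1,h2,np.round(B.T@(p-o),4))
    h=r.move_linear(p-B[:,2]*.012,max_speed=.02,guard=6); p=r.get_obs()["ee_pos"]; print("slide",h,np.round(B.T@(p-o),4),np.round(r.get_obs()["wrist_force"],1))
    print("w",r.get_obs()["gripper_width"])
E
python3 - <<'E'
from h import *
v=np.array([.4894,.0445,.2233]); np.save("v_rest.npy",v)
toV(v,"red"); o,B=bed(v)
axischeck("red",o-B[:,2]*.085,o+B[:,2]*.085); print(r.get_obs()["time"])
E
```

```text
scene red 0.67 mask ang -61.6 exp -60.5 ends [271. 259.] [317. 174.] exp [271. 258.] [318. 176.] 963
lower False False [-0.0001  0.      0.0559]
slide True [-0.     -0.0005  0.0504] [-0.8 -1.5  2. ]
w 0.2739372788760962
scene red 0.68 mask ang -61.3 exp -60.3 ends [299. 269.] [341. 192.] exp [298. 269.] [341. 194.] 791
side red 0.54 mask ang -33.7 exp -45.0 ends [288. 241.] [300. 233.] exp [286. 243.] [316. 214.] 96
side red 0.19 mask ang -23.3 exp -45.0 ends [213. 221.] [309. 179.] exp [286. 243.] [316. 214.] 3208
48.825
```

```bash
cat >> h.py <<'E'
def letgo(v,col):
    o,B=bed(v); p=r.get_obs()["ee_pos"]
    r.set_gripper(.42); r.pause(.2); r.move_linear(p+B[:,2]*.065,max_speed=.15); r.set_gripper(0)
    h=r.move_linear(o+B[:,2]*.096,max_speed=.1); h=r.move_linear(o+B[:,2]*.083,max_speed=.02,guard=4)
    p=r.get_obs()["ee_pos"]; print("push",h,np.round(B.T@(p-o),4)); r.move_linear(o+B[:,2]*.14,max_speed=.2)
    axischeck(col,o-B[:,2]*.085,o+B[:,2]*.085,cams=("scene",))
E
python3 - <<'E'
from h import *
v=np.load("v_rest.npy"); letgo(v,"red"); print(vfit()); o,B=bed(v)
f=lambda q: None if q is None else np.round(q,2)
p=r.get_obs()["ee_pos"]; print(r.get_obs()["joint_pos"].round(2))
for s in(1,-1):
  for d in(.15,0): print(s,f(r.inverse_kinematics(o+B[:,2]*.005+B[:,1]*(d-.017),tool(s*B[:,0],-B[:,1]))))
print(r.get_obs()["time"]); im=save("scene","pics/sc12.png"); save("","pics/c12.png",cv2.resize(im[150:330,240:440],(800,600)[:2]))
E
```

```text
push True [ 0.     -0.0001  0.0847]
(array([0.48931905, 0.04188908, 0.22969375]), np.float64(0.8364354201917654))
[ 1.12  0.86 -1.02  1.64 -0.01  1.32  0.4 ]
1 [-0.04  0.73 -1.02  1.87  1.03  1.73 -1.23]
1 [-0.02  0.74 -0.75  2.01  1.15  1.43 -1.24]
-1 [ 0.1   0.94 -1.3   1.86  1.17  1.95  1.8 ]
-1 [ 0.2   0.95 -1.09  2.    1.32  1.7   1.82]
52.4
```

View pics/c12.png

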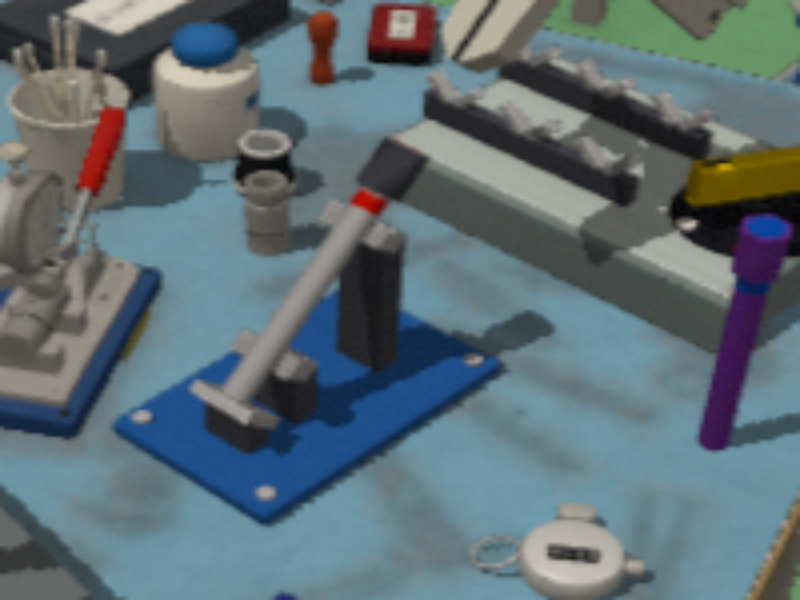

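Red lies seated in both vees with its foot on the stop (foot ~(215,395) in the crop). Before regripping I'll take a close look at the cradles.

Run:
```python
from h import *
t=np.load("tester.npy")
p=r.get_obs()["ee_pos"].copy(); p[2]=.36; r.move_linear(p,max_speed=.2)
q=place([0.0,-.05,.27],t)[0]
r.movep(q,down(t[2])); np.savez("w13.npz",*cam("wrist")); im=save("wrist","pics/w13.png"); c=loadcam("w13.npz"); b=im.copy()
d=r.masks_of("wrist","tester")
if d: print(d[0]["score"],fit(TB,d[0]["region"],c,t))
e=np.array([(x,y,z) for y in(.035,-.035) for x,z in [(k+s*.0,zz) for k in(-.055,0,.055) for s,zz in((0,.0687),)]]); pr=proj("",place(e,t),c)
e2=np.array([(k+s*.0153,y,.084) for y in(.035,-.035) for k in(-.055,0,.055) for s in(-1,1)]); p2=proj("",place(e2,t),c)
for q in pr: cv2.circle(b,q.round().astype(int).tolist(),1,(0,255,0),-1)
for q in p2: cv2.circle(b,q.round().astype(int).tolist(),1,(255,0,255),-1)
k=proj("",place(box(-.175,.075,-.08,.08,.045,.045)[::2],t),c)
cv2.polylines(b,[cv2.convexHull(k.astype(np.float32)).round().astype(np.int32)],True,(255,0,0),1)
print(p2.round(0).tolist()); save("","pics/c13.png",cv2.resize(b[60:300,200:500],(800,600)[:2],interpolation=cv2.INTER_CUBIC)); print(r.get_obs()["time"])
```

```text
0.95 (array([ 0.59191309, -0.2003707 ,  0.21437606]), np.float64(0.9750452058870654))
[[242.0, 115.0], [278.0, 115.0], [307.0, 115.0], [343.0, 115.0], [372.0, 115.0], [408.0, 115.0], [247.0, 196.0], [281.0, 197.0], [308.0, 197.0], [342.0, 197.0], [369.0, 197.0], [403.0, 197.0]]
54.3583
```

View pics/c13.png

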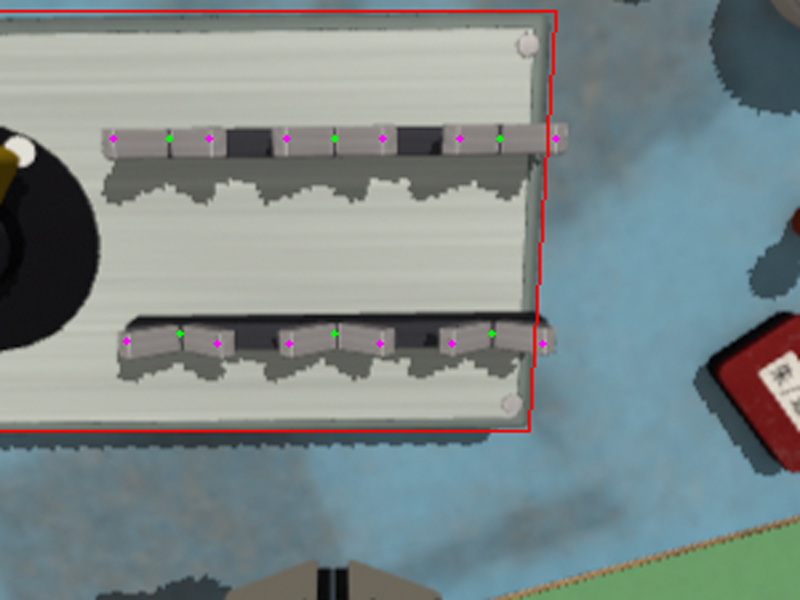

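The predicted vee centres (green) and tips (magenta) land on the real ones to about 1 mm, so the tester pose stands. Now taking red by the side and laying it in the middle cradle.

```bash
cat >> h.py <<'E'
def sidegrab(v,col):
    o,B=bed(v); R=tool(B[:,0],-B[:,1]); at=lambda y: o+B[:,2]*.005+B[:,1]*(y-.017)
    r.set_gripper(.45); r.movep(o+[0,0,.3],down(v[2])); r.movep(at(.13),R)
    print("hit",r.move_linear(at(.03),max_speed=.15,guard=15),r.move_linear(at(0),max_speed=.06,guard=8))
    r.set_gripper(0); print("w",r.get_obs()["gripper_width"])
    r.move_linear(at(.06),max_speed=.06); r.move_linear(at(.06)+[0,0,.15],max_speed=.12); ob=r.get_obs(); print("w",ob["gripper_width"],np.round(ob["wrist_force"],1),ob["time"])
def side_ends():
    ob=r.get_obs(); y=ob["tool_rot"][:,1]; a=ob["ee_pos"]-ob["tool_rot"][:,2]*.017; return a-y*.090,a+y*.080
E
python3 - <<'E'
from h import *
v=np.load("v_rest.npy"); print(vfit()[0])
p=r.get_obs()["ee_pos"].copy(); p[2]=.40; r.move_linear(p,max_speed=.2)
sidegrab(v,"red"); axischeck("red",*side_ends())
E
```

```text
[0.48968991 0.04052415 0.21933726]
hit False False
w 0.1575038802488581
w 0.15038570199636503 [ 0.6 -0.  -2.1] 62.95
side red 0.72 mask ang -57.2 exp -57.8 ends [273. 146.] [308.  92.] exp [275. 143.] [304.  95.] 528
side red 0.7 mask ang -8.9 exp -57.8 ends [212. 213.] [321. 196.] exp [275. 143.] [304.  95.] 4913
```

```bash
cat >> h.py <<'E'
def tocradle(t,x,col):
    R=down(t[2]); at=lambda z: place([x,-.005,z],t)[0]
    r.movep(at(.22),R); axischeck(col,*side_ends())
    print("hit",r.move_linear(at(.085),max_speed=.12,guard=12),r.move_linear(at(.062),max_speed=.03,guard=4))
    ob=r.get_obs(); print("z",ob["ee_pos"][2],"w",ob["gripper_width"]); r.set_gripper(.33); r.pause(.2)
    r.move_linear(at(.2),max_speed=.15)
    e=place([[x,.085,.08],[x,-.085,.08]],t); axischeck(col,*e); print(r.get_obs()["time"])
E
python3 - <<'E'
from h import *
t=np.load("tester.npy"); tocradle(t,0,"red")
im=save("wrist","pics/w14.png"); l,st,ce=disc(im,"red"); print([(s.tolist(),c.round().tolist()) for s,c in zip(st[1:],ce[1:]) if s[4]>15])
print(proj("wrist",place([[0,.085,.08],[0,-.05,.088],[0,-.085,.08]],t)).round())
E
```

```text
scene red 0.77 mask ang -27.3 exp -29.2 ends [360. 132.] [416. 103.] exp [362. 132.] [412. 104.] 315
side red 0.69 mask ang 36.0 exp 36.5 ends [380. 200.] [448. 249.] exp [375. 195.] [444. 246.] 808
side red 0.69 mask ang -12.7 exp 36.5 ends [281. 370.] [463. 330.] exp [375. 195.] [444. 246.] 15127
hit False True
z 0.06290818646519103 w 0.1487927811501869
scene red 0.89 mask ang -33.3 exp -33.0 ends [356. 195.] [407. 162.] exp [357. 195.] [404. 164.] 516
side red 0.96 mask ang 43.0 exp 43.9 ends [368. 280.] [436. 344.] exp [370. 281.] [432. 340.] 1127
68.4833
[([132, 172, 15, 15, 174], [139.0, 179.0]), ([491, 246, 67, 68, 1922], [523.0, 279.0]), ([316, 280, 21, 14, 238], [326.0, 287.0]), ([613, 281, 27, 14, 339], [627.0, 287.0])]
[[325. 105.]
 [325. 291.]
 [325. 326.]]
```

Red is lying in the middle cradle: band seen at (326,287) against (325,291) expected, and both camera axes match. Now blue.

Run:
```python
from h import *
p=r.get_obs()["ee_pos"].copy(); p[2]=.40; r.move_linear(p,max_speed=.25)
r.movep((.4052,.2785,.27),down(0)); im=save("wrist","pics/w15.png")
l,st,ce=disc(im[100:310,240:400],"blue"); k=1+np.argmax(st[1:,4]); px=ce[k]+[240,100]; P=atz("wrist",px,.176); print(px,st[k],P); np.save("P.npy",P)
x,y=px.astype(int); a=cv2.convertScaleAbs(cv2.resize(im[y-36:y+36,x-36:x+36],(450,450),interpolation=cv2.INTER_CUBIC),alpha=1.8,beta=20)
save("","pics/c15.png",a); print(vfit(), r.get_obs()["time"])
```

```text
[322.38051471 241.04411765] [ 69 129  27  25 544] [0.40511442 0.27848966 0.176     ]
(array([0.49083838, 0.04100567, 0.22637657]), np.float64(0.8528705925789182)) 71.5583
```

View pics/c15.png

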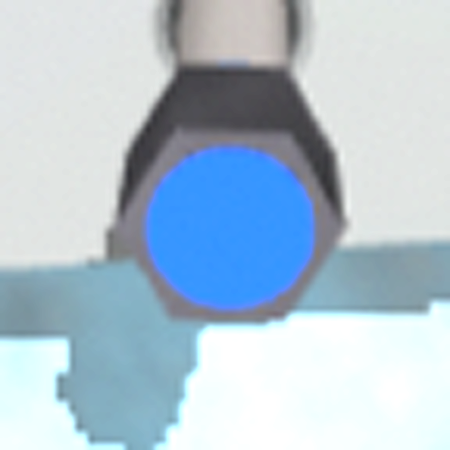

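Blue: steel shaft, blue disc, corners at (118,222) and (345,225) on the jaw axis, so the flats are at ±30°. Gripping at yaw +30°, away from the crate.

Run:
```python
from h import *
P=np.load("P.npy"); grab(P,np.radians(30)); axischeck("blue",*spindle_in_hand())
r.movep((.48,-.0,.42),down(np.radians(40)))
v=np.load("v_rest.npy"); print("scene",vfit()); 
for yaw in(60,):
    r.movep((.50,-.12,.42),down(np.radians(yaw))); print("wrist",vfit("wrist"))
ob=r.get_obs(); print(ob["gripper_width"],ob["time"])
```

```text
hit False
w 0.2704438462064248
lifted w 0.27007279377674115 [-0.3 -0.2 -2. ] 76.7833
scene blue 0.95 mask ang -78.4 exp -99.0 ends [418. 285.] [432. 214.] exp [219. 251.] [204. 153.] 684
scene blue 0.75 mask ang -101.1 exp -99.0 ends [221. 253.] [201. 147.] exp [219. 251.] [204. 153.] 1228
side blue 0.78 mask ang -94.3 exp -93.5 ends [239. 340.] [232. 247.] exp [230. 117.] [224.  29.] 1034
side blue 0.69 mask ang -91.9 exp -93.5 ends [229. 119.] [226.  29.] exp [230. 117.] [224.  29.] 750
scene (array([0.4908411 , 0.04110497, 0.22642529]), np.float64(0.8602681291895186))
wrist (array([0.4890439 , 0.04527791, 0.22552378]), np.float64(0.9722107580134819))
0.2720265856494675 78.8583
```

Run:
```python
from h import *
v=np.load("v_rest.npy"); toV(v,"blue"); letgo(v,"blue"); print(vfit()[0],r.get_obs()["time"])
```

```text
scene blue 0.67 mask ang -62.0 exp -60.6 ends [272. 258.] [317. 173.] exp [271. 258.] [318. 176.] 873
scene blue 0.64 mask ang -78.1 exp -60.6 ends [417. 284.] [432. 214.] exp [271. 258.] [318. 176.] 741
lower False False [0.     0.0001 0.0559]
slide True [ 0.     -0.0005  0.0505] [ 0.5 -2.5  3. ]
w 0.27101729396210905
push True [ 0.     -0.0002  0.0847]
scene blue 0.84 mask ang -78.2 exp -60.3 ends [417. 284.] [432. 214.] exp [298. 269.] [341. 194.] 647
scene blue 0.59 mask ang -60.0 exp -60.3 ends [298. 269.] [342. 193.] exp [298. 269.] [341. 194.] 836
[0.48926593 0.04178002 0.22342471] 85.775
```

Blue is seated on the stop: the push contact came at 84.7 mm (85 expected) and the axis matches. Taking it by the side to the cradle at x = -55.

Run:
```python
from h import *
v=np.load("v_rest.npy"); t=np.load("tester.npy")
p=r.get_obs()["ee_pos"].copy(); p[2]=.36; r.move_linear(p,max_speed=.2)
sidegrab(v,"blue"); axischeck("blue",*side_ends())
ob=r.get_obs()
if ob["gripper_width"]>.1: tocradle(t,-.055,"blue")
```

```text
hit False False
w 0.15260049236177897
w 0.1562893903210998 [-0.3 -0.5 -2.3] 93.8333
scene blue 0.91 mask ang -78.0 exp -60.8 ends [417. 284.] [432. 214.] exp [279. 202.] [329. 111.] 598
scene blue 0.86 mask ang -60.7 exp -60.8 ends [279. 201.] [331. 109.] exp [279. 202.] [329. 111.] 624
side blue 0.75 mask ang -57.8 exp -57.8 ends [273. 146.] [307.  92.] exp [275. 143.] [304.  95.] 559
side blue 0.74 mask ang -93.9 exp -57.8 ends [238. 341.] [232. 246.] exp [275. 143.] [304.  95.] 1101
side blue 0.28 mask ang -136.8 exp -57.8 ends [435. 344.] [368. 280.] exp [275. 143.] [304.  95.] 1087
scene blue 0.93 mask ang -78.1 exp -30.8 ends [417. 284.] [432. 214.] exp [383. 142.] [433. 113.] 708
scene blue 0.92 mask ang -26.9 exp -30.8 ends [381. 142.] [434. 115.] exp [383. 142.] [433. 113.] 311
side blue 0.82 mask ang 39.1 exp 39.3 ends [341. 200.] [414. 260.] exp [344. 202.] [409. 255.] 910
side blue 0.65 mask ang 85.6 exp 39.3 ends [231. 246.] [238. 340.] exp [344. 202.] [409. 255.] 1096
hit False True
z 0.0627903022079746 w 0.15301463365214954
scene blue 0.91 mask ang -78.4 exp -34.5 ends [418. 284.] [432. 214.] exp [377. 206.] [423. 174.] 655
scene blue 0.9 mask ang -35.1 exp -34.5 ends [375. 207.] [426. 171.] exp [377. 206.] [423. 174.] 485
scene blue 0.7 mask ang -59.7 exp -34.5 ends [297. 274.] [332. 214.] exp [377. 206.] [423. 174.] 505
side blue 0.67 mask ang 85.9 exp 46.5 ends [232. 246.] [238. 341.] exp [341. 290.] [400. 351.] 1075
side blue 0.65 mask ang 46.1 exp 46.5 ends [339. 288.] [403. 356.] exp [341. 290.] [400. 351.] 1026
99.3667
```

Both lie in their cradles. Turning the handle to ON, then retreating and checking.

Run:
```python
from h import *
t=np.load("tester.npy"); turn(t,0,np.radians(63))
p=r.get_obs()["ee_pos"].copy(); p[2]=.36; r.move_linear(p,max_speed=.2)
r.movep(place([-.06,.06,.40],t)[0],down(t[2]+np.radians(30))); im=save("wrist","pics/w16.png"); s=save("scene","pics/sc16.png"); r.read_camera("side")
for col,x in(("red",0),("blue",-.055)): axischeck(col,*place([[x,.085,.08],[x,-.085,.08]],t))
z=np.zeros((480,800,3),np.uint8); z[:,:427]=cv2.resize(im[0:300,150:417],(427,480)); z[:,427:]=cv2.resize(s[150:330,290:430],(373,480)); save("","pics/c16.png",z)
print(r.get_obs()["time"])
```

```text
hit False
w 0.14839692240587304
9 [ 4.4 -2.7  0.2] 0.06 102.3
18 [ 3.9 -3.2  2.4] 0.1 102.6
27 [ 3.7 -3.7  4.2] 0.1 102.9
36 [ 2.  -3.4  4.7] 0.03 103.2
45 [ 0.6 -4.   6.1] 0.07 103.5
54 [-0.5 -3.6  6. ] 0.08 103.8
63 [-0.4 -3.8  7.7] -0.58 104.1
scene red 0.56 mask ang -33.9 exp -33.0 ends [356. 195.] [406. 162.] exp [357. 195.] [404. 164.] 467
side red 0.68 mask ang 43.1 exp 43.9 ends [368. 280.] [436. 345.] exp [370. 281.] [432. 340.] 1146
scene blue 0.97 mask ang -78.1 exp -34.5 ends [417. 284.] [432. 214.] exp [377. 206.] [423. 174.] 626
side blue 0.86 mask ang 86.3 exp 46.5 ends [232. 246.] [238. 341.] exp [341. 290.] [400. 351.] 1131
side blue 0.29 mask ang 30.8 exp 46.5 ends [299. 321.] [348. 350.] exp [341. 290.] [400. 351.] 1358
side blue 0.19 mask ang 92.5 exp 46.5 ends [382. 257.] [381. 287.] exp [341. 290.] [400. 351.] 346
107.825
```

View pics/c16.png

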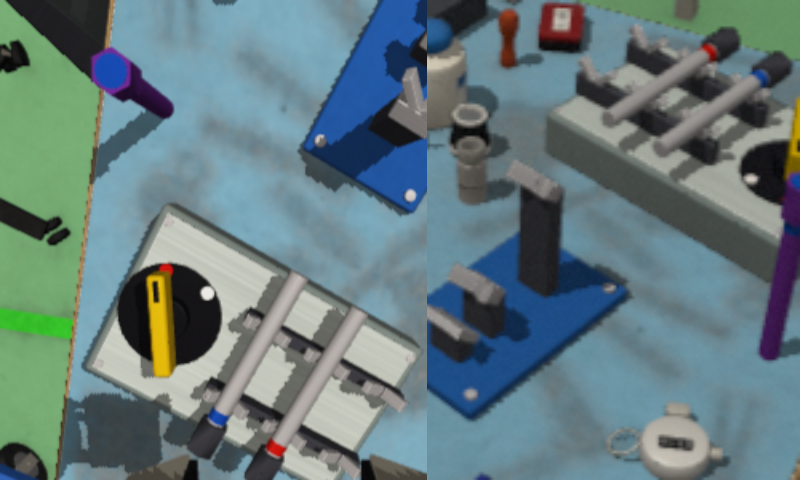

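Both spindles lie level in their cradles, blue at (250,365) and red at (310,390). The handle points at the red mark (167,270), and the loupe, sleeve and purple rod stand untouched. Handing in.

```bash
python3 -c "
from cell import r
r.close_job()"
```

```text
the job is handed in; nothing more can be done
```

The job is done and handed in at about 108 s of the 210 s allowed. I turned the handle to OFF first. Then I took red and then blue: lifted by the head, set in the V-rest foot on the stop, let go, retaken by the side and laid level in the tester. Red is in the middle cradle and blue in the one nearest the handle. Yellow was absent, and I left the purple look-alike alone. Last, I turned the handle to ON.

**Last checks:**
- **Spindles:** the final picture shows both lying in their vees. Red's axis matched to about 1° in the scene and side cameras. The final blue detection missed in both cameras (it reported the purple rod and other things). Blue's axis had matched within 1° just after I laid it down.
- **Handle:** it points at the red mark, and a torque rise showed it against its stop at both ends.
- **Bystanders:** the loupe and sleeve stand as they were.

**Along the way:**
- **V-rest:** it was knocked about 35 mm aside during the run. I measured it again before using it.
- **Red's grip:** the head read 24.9 mm wide where the flats are 22 mm. I set red back in its hole twice and regripped it, but the picture showed the first grip had been on the flats. The odd reading was never explained, and it did no harm.

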